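# Close a loaded grinding cup: lid on, clamp down

## Task

The grinding cup in its bench holder is already loaded with steel balls. Take the loose metal lid by its knob and set it squarely on the cup (do not drop it), then swing the hinged clamp fully down over the lid and let go. Leave the beaker, tub, tube rack and pen where they are.

Things in the scene. Friction and masses are not known exactly. Their poses are not given: they have to be found in the camera images.
- mill: Fixed aluminium holder with the open steel cup. Origin: on the bench under the cup's centre. Base plate 110 mm along own x, from -75 to +135 mm along own y, 12 mm thick. Cup: outer diameter 92 mm, inner 84 mm, rim 75 mm above the bench. The clamp's hinge post, 101 mm high, stands on its own +y side, y = 95 to 125 mm.
- cup_rim (a point): Centre of the cup's mouth at rim height (75 mm above the bench); the seat of the lid. Axes as mill.
- clamp_hinge (a point): Middle of the clamp's hinge axis, 100 mm from the cup's axis towards the holder's +y, 89 mm above the bench. The hinge axis is level, along the holder's x. Axes as mill.
- clamp (a joint): Clamp angle, rad: 0 = fully down on its stop, level across the cup; grows as it swings up; 1.57 = upright, 1.9 = leaning back on its stop. Stiff: stays where left, needs about 3 N at the grip. A slotted steel plate 62 mm wide, 10 mm thick, mid-plane through the hinge axis, reaching 150 mm from it. The slot (36 mm wide, 62 to 135 mm from the hinge) passes round the lid's knob.
- clamp_grip (a point): Middle of the clamp's black grip (26 mm wide, 14 mm thick, from 148 to 200 mm from the hinge), 174 mm from the hinge axis. Own x along the hinge axis; own -y from the hinge to the grip's end; own z is the face on top when the clamp is down (turned away from the cup when up). When down, the plate's underside is 1 mm above the seated lid's flange.
- lid: Loose round aluminium lid, about 0.25 kg, lying right way up on the bench. Origin: centre of its underside, z up. From below: a boss 6 mm high (68 mm diameter at the bottom, 76 mm at the top) that goes inside the cup; a flange 100 mm in diameter from 6 to 14 mm that rests on the rim; a knob 24 mm in diameter from 14 to 44 mm.
- lid_seat (a point): Centre of the underside of the lid's flange, 6 mm above the lid's origin; it meets cup_rim when the lid is seated.
- beaker: Bystander: glass beaker, 68 mm diameter, 90 mm high. Origin under its centre.
- tub: Bystander: clear tub with blue lid, 112 x 112 x 65 mm. Origin under its centre.
- rack: Bystander: white block 90 x 70 x 45 mm with four red-capped tubes, 106 mm high in all. Origin under its centre.
- pen: Bystander: blue and black marker pen, 15 x 115 x 15 mm, lying along its own y. Origin under the middle of its 100 mm barrel.
There are look-alikes about, which are no part of the job. There is more than one size of the lid; the one meant has the size given above.

How it is judged:
On the way, in this order (a step that is already met when the one before it is completed fails the run):
1. the lid is seated on the cup: centred within 7 mm, flange within 3 mm of the rim, level (horizontal distance between lid_seat and cup_rim below 0.007 m and z of lid_seat in the frame of cup_rim between -0.003 and 0.003 m and angle between lid's own z axis and vertical below 0.06 rad), for 0.2 s.
2. the clamp is fully down over the lid (value of joint clamp below 0.06 rad), for 0.2 s.
At the end, for the whole second after the job is handed in: The lid rests on the cup, centred within 7 mm, its flange within 3 mm of the rim and level within 0.06 rad, at rest; the clamp is down within 0.06 rad of its stop (all of step 1 and value of joint clamp below 0.06 rad and linear speed of lid below 0.02 m/s); the robot touches nothing.
It fails at once if the lid is dropped: it moves faster than 0.7 m/s (a free fall of about 25 mm) while not held (linear speed of lid above 0.7 m/s and contact force between the fingers and lid below 0.1 N).
It fails at once if the beaker, tub, rack or pen is shifted by more than 40 mm (distance of any of beaker, tub, rack, pen from where it was at the start of the episode above 0.04 m).
It also fails if it takes over 59 s, if anything falls off the work surface, if the arm or the gripper's body presses on something with over 40 N, if the wrist force passes 120 N, or if a joint passes its speed limit or range.

## Robot

A 6-joint arm with a two-finger parallel gripper is mounted at the origin on the work surface. World frame = base frame: x ahead of the robot, y to its left, z up, the work surface at z = 0. Lengths are in m, angles in rad, forces in N, time in s.
With the tool pointing down it reaches from about 0.425 to 0.95 m from the base axis. Payload 3.5 kg.
Tool frame: the origin (TCP) lies at the very end of the fingers, on their centre line; the grasp point (between the pads) lies 19 mm behind it (ctrl.pinch_z is the distance from the TCP to the grasp point, in m); z points along the fingers, y is the line along which they close (so a half turn about z gives the same grasp; the last joint's range is limited). The gripper opens to 85 mm and grips with 20 to 120 N. Pads are 22 mm wide; open, the fingers measure 114 mm over their backs; the gripper's body (76 mm by 85 mm) begins 54 mm behind the grasp point. The pads swing forward as they close: fully open they stand 13 mm farther back than shut.
Start: joints at [1.046, 0.286, 1.577, -0, 1.279, -0.15], TCP at [0.247, 0.628, 0.231] pointing down, gripper open.
Joint ranges: [-2.77, 2.77], [-0.9, 2.22], [0.21, 2.48], [-1.53, 4.67], [0.24, 2.81], [-2.84, 2.84]. Speed limits (rad/s): [2.79, 2.79, 3.14, 3.14, 3.14, 3.14].

## Interface

Orientations are given as a unit quaternion [x, y, z, w].
In Python, from plant import ctrl gives the robot as it stands. The module is installed in compiled form; this text tells all that it offers.
- The arm moves only by the shell command python3 -m crank 'ROWS' [OPENING] [FORCE]. ROWS is JSON, a list of rows, each a list of 6 numbers: the shift along the tool's x, y, z in cm, then the turn, a rotation vector about the tool's x, y, z in rad. In form: [[tx, ty, tz, rx, ry, rz], ...]. A call has 1 to 10 rows; each row is the pose to reach, as a shift and turn from the pose commanded when the call began, along the tool's axes at that moment; what a row does not reach only later rows make up. A row lasts 1/10 s, in which the tool goes at most 50 mm and 8.59 degrees, less where a joint would pass 70% of its speed; a pose out of reach is approached as far as the arm can. A call with a gripper value outside its range is refused whole. OPENING is the opening, from 0 (shut) to 1 (fully open), set as the call begins (- or left out, the last holds). The fingers move at their own pace and stop on an object; FORCE is the grip in N (left out, the last holds). Time passes only in rows, so rows that repeat a pose let the fingers close. It gives the time, the measured TCP pose, the force, the opening and the grip force at its end, in the units of the state.
- ctrl.get_state(): the state, without advancing time (a new reading comes with each control period).
- ctrl.read_camera(name): name is "scene" or "side" or "wrist"; returns (picture, depth): 480x640x3 uint8, blue, green, red; 480x640 float32, m along the optical axis (not along the pixel's ray), 0 where there is no reading.
- ctrl.camera_info(name): a dict with "K" (3x3 intrinsics, pixels), "origin" and "orientation" of the camera in the world. Camera axes: x right, y down, z forward; pixel columns grow to the right and rows downward; lengths in m; the calibration is good to about 2 mm. A picture is of the moment at which its call begins: read the wrist's pose just before it. camera_info takes no time and is no camera call; for the wrist camera it gives the pose at the moment of the call.
- ctrl.sign_off(): hands the job in; it is judged then, once.
The state is a dict: "time": time; "qpos": joint angles; "dq": joint speeds; "joint_efforts": joint torques, N m; "eef_pos": TCP position; "tcp_rot": TCP orientation; "contact_force": force on the tool from outside, world axes, zero at the start; "wrist_torque": the same for the moment, N m; "opening": opening from 0.0 (shut) to 1.0 (fully open); "finger_force": force on a finger pad.
Only numpy, scipy, OpenCV 4.12 (cv2) and the standard library are available. Lean on these libraries where they do the work, as an engineer would, in place of code of your own. Each camera call takes 0.05 s, during which the arm holds its last target. There are 200 camera calls.

## Working session

There is one attempt and no reset: what is moved stays moved. The work goes in short steps, Python scripts to look and compute and a shell command to move; the robot and the scene stay as the last step left them, time stands still between calls to the robot, and variables do not carry over. Pictures are saved under pics/ and viewed, at most 10 in all, crops included, and the job is handed in when it is done.

```bash
mkdir -p pics; cat > h.py <<'E'
import numpy as np, cv2
from scipy.spatial.transform import Rotation as R
from plant import ctrl
def cam(n):
    i=ctrl.camera_info(n); im,d=ctrl.read_camera(n)
    return im,d,np.array(i["K"]),np.array(i["origin"]),i["orientation"]
def rot(o):
    o=np.array(o); return R.from_quat(o).as_matrix() if o.size==4 else o.reshape(3,3)
def pts(d,K,o,q):
    v,u=np.mgrid[:480,:640]
    c=np.stack([(u-K[0,2])/K[0,0]*d,(v-K[1,2])/K[1,1]*d,d],-1)
    return c@rot(q).T+o
E
python3 - <<'E'
from h import *
for n in("scene","side"):
    im,d,K,o,q=cam(n); cv2.imwrite(f"pics/{n}.png",im); np.savez(f"{n}.npz",im=im,d=d,P=pts(d,K,o,q)); print(n,o,q,K[0,0])
s=ctrl.get_state();print(s)
E
```

```text
scene [ 1.13510532 -0.30348027  1.08468011] [ 0.81472584  0.50959523 -0.14985891 -0.23254422] 467.1014771135561
side [ 0.33439943 -0.69563164  0.7659216 ] [ 0.90762173 -0.15889296  0.06214681 -0.3835539 ] 455.87642435038026
{'time': 0.1, 'qpos': array([ 1.04599193e+00,  2.87129255e-01,  1.57801011e+00,  1.47486980e-05,
        1.27860795e+00, -1.50000820e-01]), 'dq': array([ 0.00143133, -0.00177724, -0.00453822, -0.00040295, -0.00072595,
        0.00160206]), 'joint_efforts': array([ 1.34653605e-03, -4.07295084e+01, -2.93699867e+01, -6.23806773e-05,
        3.45861772e-03, -2.22782330e-05]), 'eef_pos': array([0.24678321, 0.62764008, 0.2300618 ]), 'tcp_rot': array([ 1.86308792e-01,  9.82490648e-01, -1.01424946e-03, -3.63297422e-04]), 'contact_force': array([-0.12886277,  0.02814383, -1.05791112]), 'wrist_torque': array([-0.02047266,  0.02591743,  0.02211653]), 'finger_force': 0.0, 'opening': 1.0012733137757515}
```

View pics/scene.png

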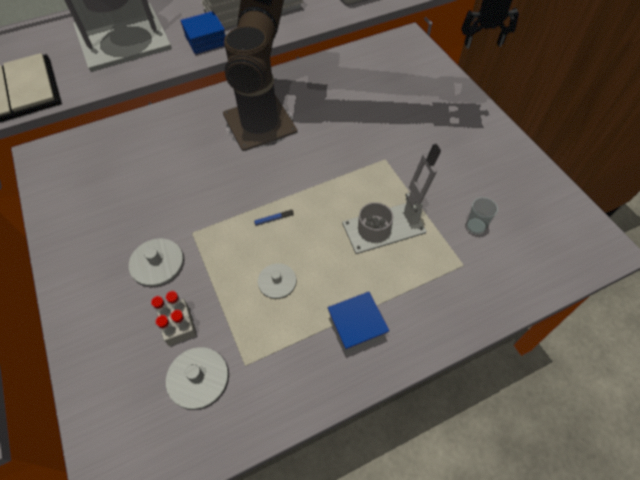

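View pics/side.png

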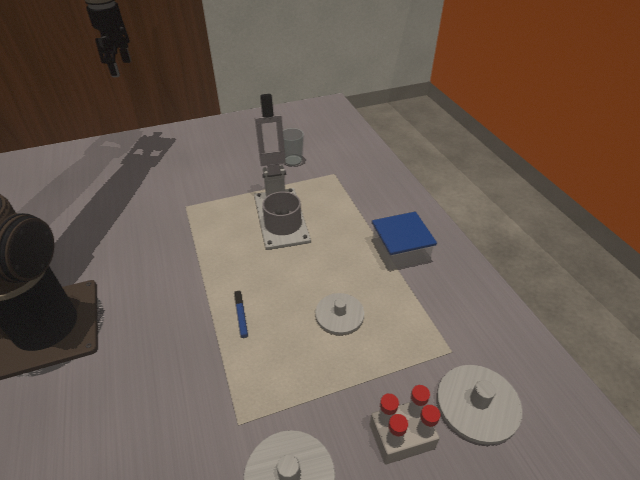

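The scene view shows the small lid at (277,281), larger look-alike lids at (156,262) and (197,377), the cup at (375,222), and the clamp leaning up with its grip at (434,155). The side view shows the lid at (340,312), the cup at (282,213) and the grip at (267,105).

```bash
python3 - <<'E'
from h import *
def circ(p):
    A=np.c_[2*p,np.ones(len(p))]; 
    for _ in range(5):
        s=np.linalg.lstsq(A,(p**2).sum(1),rcond=None)[0]; r=np.sqrt(s[2]+s[0]**2+s[1]**2)
        e=abs(np.hypot(*(p-s[:2]).T)-r)
        k=e<max(.004,np.percentile(e,80)); p=p[k];A=A[k]
    return s[:2],r,len(p)
for n,lid,cup,gr,big in(("scene",(277,281),(375,222),(434,155),[(156,262),(197,377)]),("side",(340,312),(282,213),(267,105),[(290,468),(480,403)])):
    z=np.load(n+".npz");P=z["P"]
    def box(c,w): return P[max(0,c[1]-w):c[1]+w,c[0]-w:c[0]+w].reshape(-1,3)
    for c in [lid]+big:
        b=box(c,48 if c!=lid else 30); f=b[(b[:,2]>.008)&(b[:,2]<.02)]
        k=b[(b[:,2]>.035)&(b[:,2]<.06)]
        print(n,"lid",c,cv2.minEnclosingCircle(f[:,:2].astype(np.float32)),np.median(f,0),"knob",len(k),k.mean(0) if len(k) else 0,k[:,2].max() if len(k) else 0)
    b=box(cup,30); f=b[(b[:,2]>.069)&(b[:,2]<.08)]
    print("rim",circ(f[:,:2]),np.median(f[:,2]))
    b=box(gr,60); f=b[(b[:,2]>.125)&(b[:,2]<.4)]
    for lo in np.arange(.1,.34,.03):
        g=f[(f[:,2]>=lo)&(f[:,2]<lo+.03)]
        if len(g): print("clamp",len(g),g.mean(0).round(4),g.min(0).round(3),g.max(0).round(3))
    # small bystanders
E
```

```text
scene lid (277, 281) ((0.5487375855445862, -0.18658199906349182), 0.07869870960712433) [ 0.57350929 -0.17744285  0.01509123] knob 73 [ 0.56987741 -0.17573409  0.04394919] 0.0502188709440059
scene lid (156, 262) ((0.3959900140762329, -0.43770831823349), 0.15363042056560516) [ 0.39052611 -0.44154046  0.0186698 ] knob 188 [ 0.46962364 -0.42994913  0.04855857] 0.05995485675957557
scene lid (197, 377) ((0.6981154680252075, -0.4135376513004303), 0.10378772020339966) [ 0.72835862 -0.43999094  0.01874634] knob 293 [ 0.64229685 -0.44500333  0.04614098] 0.05997227070309741
rim (array([0.53950125, 0.12782647]), np.float64(0.04370039484429753), 203) 0.0746375178845533
clamp 25 [0.5529 0.2295 0.1278] [0.522 0.225 0.125] [0.583 0.234 0.13 ]
clamp 177 [0.554  0.2332 0.145 ] [0.519 0.225 0.13 ] [0.584 0.245 0.16 ]
clamp 111 [0.555  0.2388 0.1752] [0.522 0.23  0.16 ] [0.584 0.251 0.19 ]
clamp 102 [0.5559 0.2438 0.2053] [0.521 0.235 0.19 ] [0.584 0.253 0.22 ]
clamp 173 [0.5573 0.2478 0.2345] [0.522 0.24  0.22 ] [0.585 0.26  0.25 ]
clamp 110 [0.5582 0.2518 0.2651] [0.542 0.245 0.25 ] [0.569 0.264 0.28 
[... 545 characters left out ...]
0713254 -0.45332451  0.01919557] knob 255 [ 0.68147938 -0.45306987  0.04690367] 0.05996732274843297
rim (array([0.53745352, 0.12687475]), np.float64(0.04387907881526838), 251) 0.0741042824591604
clamp 56 [0.5499 0.2292 0.1276] [0.519 0.224 0.125] [0.578 0.236 0.13 ]
clamp 266 [0.5498 0.2325 0.1441] [0.519 0.224 0.13 ] [0.582 0.245 0.16 ]
clamp 131 [0.5511 0.2377 0.175 ] [0.52  0.228 0.16 ] [0.582 0.249 0.19 ]
clamp 141 [0.5505 0.2427 0.2043] [0.521 0.235 0.19 ] [0.582 0.253 0.22 ]
clamp 252 [0.5518 0.2471 0.2337] [0.521 0.237 0.22 ] [0.583 0.258 0.25 ]
clamp 154 [0.552  0.2511 0.2652] [0.54  0.245 0.25 ] [0.566 0.262 0.28 ]
clamp 55 [0.5523 0.2554 0.2847] [0.54 0.25 0.28] [0.566 0.267 0.289]
```

```bash
cat >> h.py <<'E'
def go(p,yd=None):
    """cm shift in tool axes to world point p; rotvec to point down with tool y along yd"""
    s=ctrl.get_state(); M=R.from_quat(s["tcp_rot"]).as_matrix()
    print("pos",s["eef_pos"].round(4),"shift cm",(M.T@(np.array(p)-s["eef_pos"])*100).round(2),"t",s["time"],"F",s["contact_force"].round(1),"op",round(s["opening"],3))
    if yd is not None:
        y=np.array([*yd,0]);y/=np.linalg.norm(y);z=np.array([0,0,-1.]);T=np.c_[np.cross(y,z),y,z]
        print("turn",R.from_matrix(M.T@T).as_rotvec().round(3))
E
python3 -m crank '[[-2,-2,0,0,0,-0.03],[-5,-5,0,0,0,-0.06],[-8,-8.5,0,0,0,-0.09],[-11,-12,0,0,0,-0.12],[-14,-15.5,0,0,0,-0.15],[-17,-19,0,0,0,-0.18],[-20,-22,0,0,0,-0.21],[-23,-25,0,0,0,-0.245],[-26,-28,0,0,0,-0.245],[-29,-31,0,0,0,-0.245]]'
python3 -c "
from h import *
go((.567,-.177,.15),(.13,.99))"
```

```text
time: 1.1
eef_pos: [0.4035, 0.2318, 0.231]
tcp_rot: [0.065, 0.998, -0.0, -0.0]
contact_force: [0.8, 0.1, 0.0]
opening: 1.001
finger_force: 0.0
pos [0.4035 0.2318 0.231 ] shift cm [-21.5  -38.42   8.1 ] t 1.1 F [0.8 0.1 0. ] op 1.001
turn [-0.    -0.     0.001]
```

```bash

python3 -m crank '[[-2,-4,0,0,0,0],[-4,-8,0,0,0,0],[-6.5,-12,1,0,0,0],[-9,-16,2,0,0,0],[-11.5,-20,3,0,0,0],[-14,-24.5,4,0,0,0],[-16.5,-29,5,0,0,0],[-19,-33.5,6.5,0,0,0],[-20.5,-37,8,0,0,0],[-21.5,-38.4,8,0,0,0]]'
python3 -m crank '[[0,0,0,0,0,0],[0,0,0,0,0,0],[0,0,0,0,0,0]]'
python3 - <<'E'
from h import *
go((.567,-.177,.15),(.13,.99))
im,d,K,o,q=cam("wrist"); cv2.imwrite("pics/w1.png",im); P=pts(d,K,o,q).reshape(-1,3)
near=P[np.hypot(P[:,0]-.567,P[:,1]+.177)<.08]
f=near[(near[:,2]>.009)&(near[:,2]<.019)]; k=near[(near[:,2]>.04)&(near[:,2]<.05)]
print(len(f),cv2.minEnclosingCircle(f[:,:2].astype(np.float32)),len(k),cv2.minEnclosingCircle(k[:,:2].astype(np.float32)) if len(k) else 0)
E
```

```text
time: 2.1
eef_pos: [0.5657, -0.1782, 0.1479]
tcp_rot: [0.067, 0.998, 0.001, -0.003]
contact_force: [0.8, 0.4, -0.3]
opening: 0.996
finger_force: 0.0
time: 2.4
eef_pos: [0.5668, -0.1735, 0.1519]
tcp_rot: [0.064, 0.998, 0.0, 0.0]
contact_force: [0.7, 0.4, -0.4]
opening: 1.0
finger_force: 0.0
pos [ 0.5668 -0.1735  0.1519] shift cm [-0.06 -0.35  0.19] t 2.4 F [ 0.7  0.4 -0.4] op 1.0
turn [0.    0.    0.003]
12020 ((0.568950355052948, -0.17684155702590942), 0.05024132505059242) 910 ((0.5682957172393799, -0.1765260249376297), 0.01194848958402872)
```

View pics/w1.png

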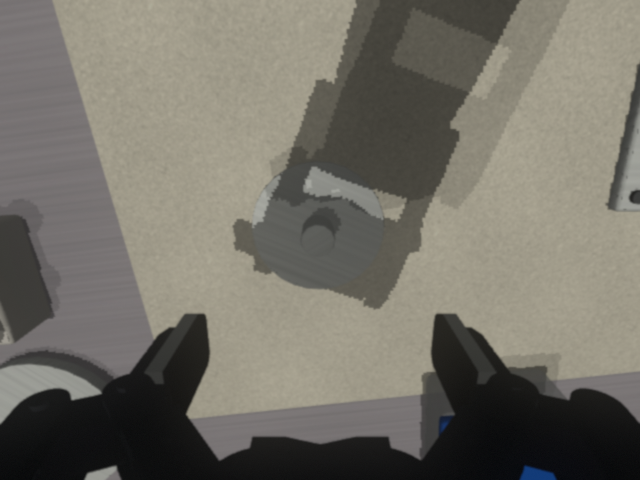

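The wrist view shows the lid below the tool with its knob at (318,237). The flange radius measures 50 mm and the knob radius 12 mm, so this is the right lid. I'm descending to grasp it.

```bash

python3 -m crank '[[-0.2,-0.3,2,0,0,0],[-0.2,-0.3,4,0,0,0],[-0.2,-0.3,6,0,0,0],[-0.2,-0.3,8,0,0,0],[-0.2,-0.3,10,0,0,0],[-0.2,-0.3,11.5,0,0,0],[-0.2,-0.3,12.5,0,0,0],[-0.2,-0.3,13.2,0,0,0],[-0.2,-0.3,13.2,0,0,0],[-0.2,-0.3,13.2,0,0,0]]' 1 40
python3 -c "
from h import *
go((.5685,-.1767,.019),(.13,.99))"
python3 -m crank '[[0,0,0,0,0,0],[0,0,0,0,0,0],[0,0,0,0,0,0],[0,0,0,0,0,0],[0,0,0,0,0,0],[0,0,0,0,0,0],[0,0,0,0,0,0],[0,0,0,0,0,0]]' 0 50
```

```text
time: 3.45
eef_pos: [0.5691, -0.1785, 0.02]
tcp_rot: [0.065, 0.998, -0.0, 0.001]
contact_force: [0.3, 0.1, 0.5]
opening: 1.002
finger_force: 0.0
pos [ 0.5691 -0.1785  0.02  ] shift cm [0.08 0.17 0.1 ] t 3.45 F [0.3 0.1 0.5] op 1.002
turn [-0.     0.001  0.001]
time: 4.25
eef_pos: [0.5689, -0.1785, 0.0198]
tcp_rot: [0.065, 0.998, -0.0, 0.0]
contact_force: [0.2, 0.7, 3.7]
opening: 0.266
finger_force: 49.5
```

```bash

python3 -m crank '[[0,0,-0.5,0,0,0],[0,0,-1.5,0,0,0],[0,0,-3,0,0,0],[0,0,-5,0,0,0],[0,0,-7,0,0,0],[0,0,-9,0,0,0],[0,0,-11,0,0,0],[0,0,-12,0,0,0],[0,0,-12,0,0,0],[0,0,-12,0,0,0]]' 0 50
python3 - <<'E'
from h import *
im,d,K,o,q=cam("wrist"); cv2.imwrite("pics/w2.png",im); Pm=pts(d,K,o,q)
e=ctrl.get_state()["eef_pos"]; P=Pm.reshape(-1,3)-e
f=P[(np.hypot(P[:,0],P[:,1])<.07)&(abs(P[:,2])<.02)&(P[:,2]<-.001)]
print(len(f),cv2.minEnclosingCircle(f[:,:2].astype(np.float32)),np.median(f,0))
A=np.c_[f[:,:2],np.ones(len(f))];print("plane",np.linalg.lstsq(A,f[:,2],rcond=None)[0])
print(np.histogram(P[np.hypot(P[:,0],P[:,1])<.05][:,2],bins=np.arange(-.03,.05,.004)))
go((.538,.127,.14),(.13,.99))
E
```

```text
time: 5.25
eef_pos: [0.5682, -0.1781, 0.139]
tcp_rot: [0.065, 0.998, 0.0, -0.0]
contact_force: [0.0, -0.3, -2.9]
opening: 0.261
finger_force: 49.1
26287 ((4.984739916835679e-06, -0.0008494197973050177), 0.050299085676670074) [-0.01766955  0.00101548 -0.00492296]
plane [ 0.00325354 -0.00176961 -0.00491671]
(array([    0,     0,     0,     0,    97,   968, 24811,   222,   290,
         504,   650,   689,   760,  3443,   711,   538,   588,   907,
         945]), array([-0.03 , -0.026, -0.022, -0.018, -0.014, -0.01 , -0.006, -0.002,
        0.002,  0.006,  0.01 ,  0.014,  0.018,  0.022,  0.026,  0.03 ,
        0.034,  0.038,  0.042,  0.046]))
pos [ 0.5678 -0.1779  0.1382] shift cm [ 6.9  29.85 -0.15] t 5.3 F [ 0.   0.1 -2.3] op 0.258
turn [ 0.001 -0.002  0.001]
```

View pics/w2.png

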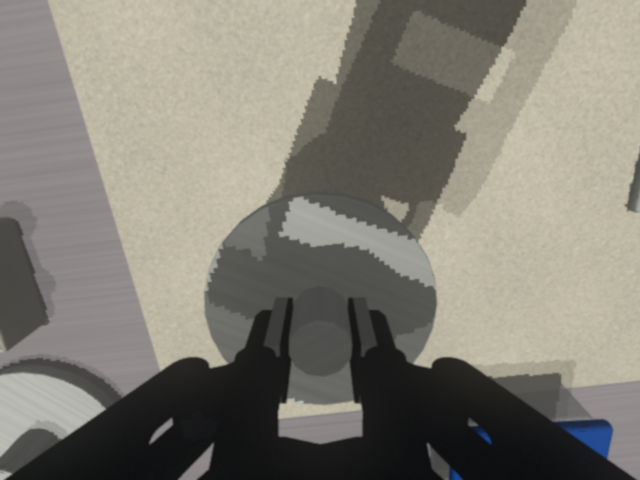

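The view shows the knob centred between the pads at (320,345) with the lid level. Next I'm carrying it to 10 cm short of the cup to measure the rim from nearby.

```bash

python3 -m crank '[[0.5,1,0,0,0,0],[1.2,3,0,0,0,0],[2,5.5,0,0,0,0],[3,8,0,0,0,0],[4,11,0,0,0,0],[5,14,0,0,0,0],[6,16.5,0,0,0,0],[6.5,18.5,0,0,0,0],[6.9,19.5,0,0,0,0],[6.9,20,0,0,0,0]]'
python3 -m crank '[[0,0,0,0,0,0],[0,0,0,0,0,0],[0,0,0,0,0,0]]'
python3 - <<'E'
from h import *
im,d,K,o,q=cam("wrist"); cv2.imwrite("pics/w3.png",im); P=pts(d,K,o,q).reshape(-1,3)
f=P[(np.hypot(P[:,0]-.538,P[:,1]-.127)<.06)&(P[:,2]>.071)&(P[:,2]<.079)]
print(len(f),np.median(f[:,2]),cv2.minEnclosingCircle(f[:,:2].astype(np.float32)))
from scipy.optimize import least_squares
r=least_squares(lambda c:np.hypot(f[:,0]-c[0],f[:,1]-c[1])-.044,[.538,.127],loss="soft_l1",f_scale=.003).x;print(r)
g=P[(abs(P[:,2]-.012)<.004)&(np.hypot(P[:,0]-.538,P[:,1]-.13)<.2)]
b=cv2.minAreaRect(g[:,:2].astype(np.float32)*1000);print("plate",len(g),b)
h=P[(abs(P[:,2]-.101)<.006)&(P[:,1]>.2)];print("post",len(h),h.mean(0) if len(h) else 0,h.min(0),h.max(0))
go((*r,.14),(.13,.99))
E
```

```text
time: 6.3
eef_pos: [0.5248, 0.0307, 0.1388]
tcp_rot: [0.064, 0.998, 0.0, -0.001]
contact_force: [-0.1, -0.2, -2.1]
opening: 0.261
finger_force: 49.2
time: 6.6
eef_pos: [0.5262, 0.0282, 0.1393]
tcp_rot: [0.065, 0.998, -0.0, 0.0]
contact_force: [-0.3, 0.8, -2.6]
opening: 0.26
finger_force: 49.2
3548 0.07457769641726347 ((0.5391450524330139, 0.1272636353969574), 0.046702366322278976)
[0.53861738 0.12619941]
plate 13726 ((542.6499633789062, 156.8992919921875), (210.48428344726562, 109.69636535644531), 83.13068389892578)Traceback (most recent call last):
  File "<stdin>", line 9, in <module>
    return umr_minimum(a, axis, None, out, keepdims, initial, where)
ValueError: zero-size array to reduction operation minimum which has no identity
```

View pics/w3.png

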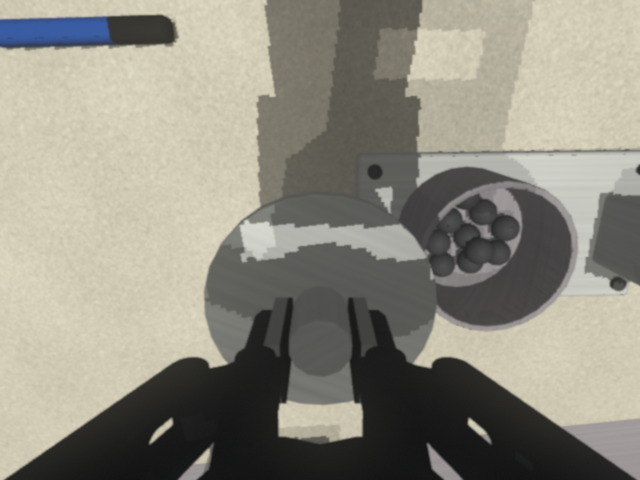

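The view shows the cup's mouth at about (490,250), with the balls inside, and the lid held at (320,300). The cup centre works out at (0.5391, 0.1271) by both the rim and the plate fit. I'm moving over it and checking before lowering.

```bash

python3 -m crank '[[0,1.5,0,0,0,0],[0,3.5,0,0,0,0],[0,6,0,0,0,0],[0,8,0,0,0,0],[0,9.5,0,0,0,0],[0,10,0,0,0,0],[0,10,0,0,0,0],[0,10,0,0,0,0]]'
python3 -c "
from h import *
go((.5391,.1278,.088),(.12,.993))"
```

```text
time: 7.45
eef_pos: [0.5389, 0.1277, 0.1392]
tcp_rot: [0.065, 0.998, -0.0, -0.0]
contact_force: [0.0, 0.2, -2.5]
opening: 0.26
finger_force: 49.3
pos [0.5389 0.1277 0.1392] shift cm [-0.02  0.02  5.12] t 7.45 F [ 0.   0.2 -2.5] op 0.26
turn [-0.   -0.   -0.01]
```

```bash

python3 -m crank '[[0,0,1,0,0,0],[0,0,2,0,0,0],[0,0,3,0,0,0],[0,0,3.8,0,0,0],[0,0,4.3,0,0,0],[0,0,4.6,0,0,0],[0,0,4.8,0,0,0],[0,0,4.9,0,0,0],[0,0,5.0,0,0,0],[0,0,5.0,0,0,0]]'
python3 -m crank '[[0,0,0.05,0,0,0],[0,0,0.1,0,0,0],[0,0,0.15,0,0,0],[0,0,0.15,0,0,0]]'
```

```text
time: 8.45
eef_pos: [0.5391, 0.1281, 0.0895]
tcp_rot: [0.065, 0.998, 0.0, 0.0]
contact_force: [0.9, 0.9, -1.8]
opening: 0.256
finger_force: 49.3
time: 8.85
eef_pos: [0.5392, 0.1281, 0.0888]
tcp_rot: [0.065, 0.998, -0.0, 0.0]
contact_force: [-4.2, -0.8, 4.2]
opening: 0.264
finger_force: 49.9
```

```bash

python3 -m crank '[[0,0,0,0,0,0],[0,0,0,0,0,0],[0,0,0,0,0,0],[0,0,0,0,0,0],[0,0,0,0,0,0],[0,0,0,0,0,0]]' 0.8
python3 -m crank '[[0,0,-0.5,0,0,0],[0,0,-2,0,0,0],[0,0,-4,0,0,0],[0,0,-7,0,0,0],[0,0,-10,0,0,0],[0,0,-13,0,0,0],[0,0,-16,0,0,0],[0,0,-16,0,0,0],[0,0,-16,0,0,0]]'
python3 - <<'E'
from h import *
z=[]
for n in("wrist","side"):
    im,d,K,o,q=cam(n); P=pts(d,K,o,q).reshape(-1,3)
    near=P[np.hypot(P[:,0]-.539,P[:,1]-.127)<.06]
    f=near[(near[:,2]>.078)&(near[:,2]<.088)];k=near[(near[:,2]>.108)&(near[:,2]<.118)]
    A=np.c_[f[:,:2]-[.539,.127],np.ones(len(f))]
    print(n,len(f),cv2.minEnclosingCircle(f[:,:2].astype(np.float32)),np.linalg.lstsq(A,f[:,2],rcond=None)[0],cv2.minEnclosingCircle(k[:,:2].astype(np.float32)) if len(k) else 0)
    if n=="side":cv2.imwrite("pics/s2.png",cv2.resize(im[60:300,120:440],None,fx=2,fy=2))
go((.56,.31,.34),(.12,.993))
E
```

```text
time: 9.45
eef_pos: [0.539, 0.1281, 0.0878]
tcp_rot: [0.065, 0.998, -0.0, 0.0]
contact_force: [0.6, 0.7, 0.5]
opening: 0.801
finger_force: 0.0
time: 10.35
eef_pos: [0.5394, 0.1281, 0.2497]
tcp_rot: [0.065, 0.998, 0.0, 0.002]
contact_force: [0.4, -0.8, 0.0]
opening: 0.802
finger_force: 0.0
wrist 10252 ((0.5390679240226746, 0.127067431807518), 0.05019720271229744) [ 0.00105783 -0.00166971  0.08319458] ((0.5389744639396667, 0.12689921259880066), 0.012008428573608398)
side 812 ((0.5393428802490234, 0.1269642412662506), 0.05239195376634598) [0.00217379 0.01051894 0.08364718] ((0.5375624895095825, 0.1268424689769745), 0.01376546174287796)
pos [0.5382 0.128  0.2469] shift cm [ 0.21 18.32 -9.32] t 10.45 F [ 1.1  0.2 -0.2] op 0.798
turn [-0.    -0.002 -0.01 ]
```

View pics/s2.png

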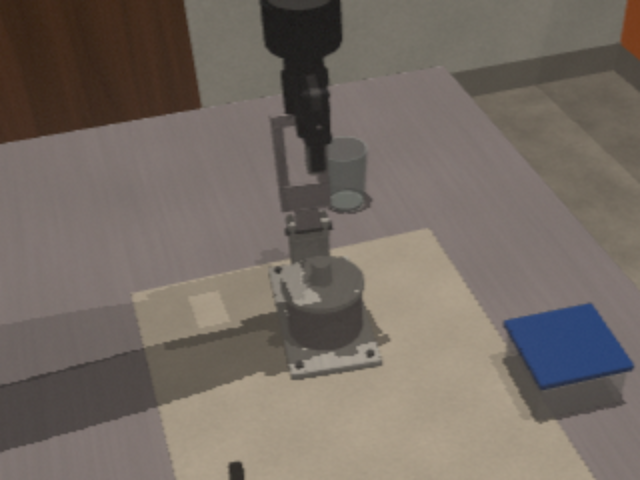

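The side crop shows the lid on the cup at (322,275), centred and level by depth: flange top at z 83.2 mm, centre within 0.2 mm. Next I close the fingers and go up, over and behind the clamp.

```bash

python3 -m crank '[[0,0,-2,0,0,-0.01],[0,0,-4,0,0,-0.01],[0,0,-6,0,0,-0.01],[0,0,-8,0,0,-0.01],[0,2,-9.3,0,0,-0.01],[0,5,-9.3,0,0,-0.01],[0,8,-9.3,0,0,-0.01],[0,11,-9.3,0,0,-0.01],[0,14,-9.3,0,0,-0.01],[0,17,-9.3,0,0,-0.01]]' 0
python3 -m crank '[[0,1.5,0,0,0,0],[0,2.4,0,0,0,0],[0,2.4,1,0,0,0],[0,2.4,3,0,0,0],[0,2.4,5,0,0,0],[0,2.4,7,0,0,0],[0,2.4,8.5,0,0,0],[0,2.4,8.5,0,0,0],[0,2.4,8.5,0,0,0]]'
python3 - <<'E'
from h import *
go((.551+.1196*.04,.2264+.9928*.04,.255),(.12,.993))
im,d,K,o,q=cam("side"); cv2.imwrite("pics/s3.png",cv2.resize(im[20:260,120:440],None,fx=2,fy=2))
E
```

```text
time: 11.45
eef_pos: [0.5604, 0.2977, 0.3385]
tcp_rot: [0.06, 0.998, -0.001, -0.002]
contact_force: [0.7, -0.1, -0.4]
opening: -0.005
finger_force: 0.0
time: 12.35
eef_pos: [0.5639, 0.3199, 0.2558]
tcp_rot: [0.06, 0.998, -0.0, -0.0]
contact_force: [-0.1, 0.4, 0.7]
opening: 0.0
finger_force: 0.0
pos [0.5639 0.3199 0.2558] shift cm [ 0.16 -5.44  0.08] t 12.35 F [-0.1  0.4  0.7] op 0.0
turn [-0. -0. -0.]
```

View pics/s3.png

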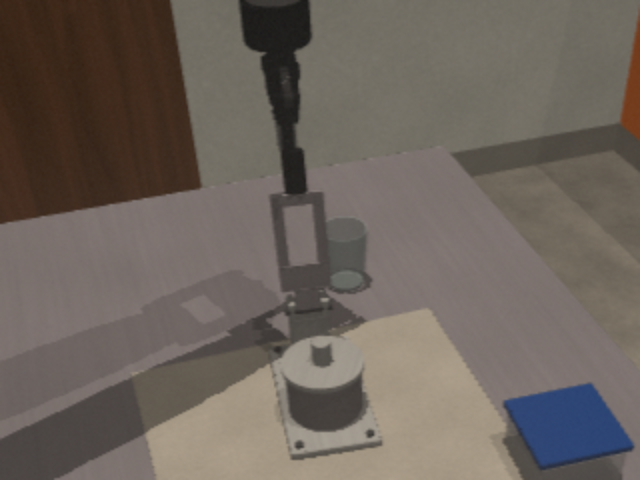

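The side crop shows the closed fingers behind the clamp grip at (293,170). Pushing it over now.

```bash

python3 -m crank '[[0.15,-1.5,0,0,0,0],[0.15,-3,0,0,0,0],[0.15,-4,-0.3,0,0,0],[0.15,-5,-0.8,0,0,0],[0.15,-6,-1.3,0,0,0],[0.15,-7,-1.6,0,0,0],[0.15,-8,-1.8,0,0,0],[0.15,-9.3,-1.8,0,0,0],[0.15,-11,-1.6,0,0,0],[0.15,-12.5,-1.35,0,0,0]]'
python3 -c "
from h import *
go((.551-.1196*.076,.2264-.9928*.076,.253),(.12,.993))"
```

```text
time: 13.4
eef_pos: [0.5473, 0.1951, 0.2694]
tcp_rot: [0.06, 0.998, -0.0, 0.0]
contact_force: [0.4, 1.5, -0.7]
opening: 0.002
finger_force: 0.9
pos [0.5473 0.1951 0.2694] shift cm [ 0.01 -4.45  1.64] t 13.4 F [ 0.4  1.5 -0.7] op 0.002
turn [-0.  0.  0.]
```

```bash

python3 -m crank '[[0,-1.5,0.4,0,0,0],[0,-3,0.95,0,0,0],[0,-4.5,1.65,0,0,0],[0,-5.8,2.5,0,0,0],[0,-7.2,3.4,0,0,0],[0,-8.5,4.5,0,0,0],[0,-9.6,5.6,0,0,0],[0,-10.6,6.8,0,0,0],[0,-11.5,8.1,0,0,0],[0,-11.5,8.1,0,0,0]]'
python3 - <<'E'
from h import *
go((.551-.1196*.161,.2264-.9928*.161,.159),(.12,.993))
im,d,K,o,q=cam("side"); cv2.imwrite("pics/s4.png",cv2.resize(im[60:300,120:440],None,fx=2,fy=2))
E
```

```text
time: 14.4
eef_pos: [0.5319, 0.0813, 0.1852]
tcp_rot: [0.06, 0.998, -0.0, -0.003]
contact_force: [-0.1, 0.5, -0.3]
opening: 0.001
finger_force: 0.0
pos [0.5319 0.0813 0.1852] shift cm [-0.17 -1.47  2.62] t 14.4 F [-0.1  0.5 -0.3] op 0.001
turn [-0.001 -0.005 -0.001]
```

View pics/s4.png

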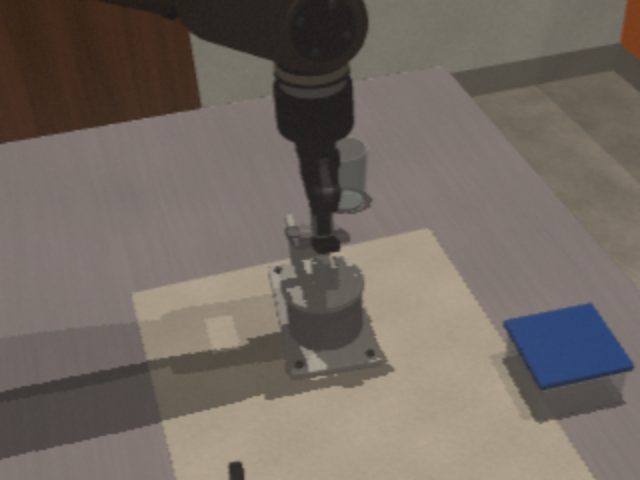

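The fingertips are on the grip at (325,240) and the clamp is following. Pressing it the rest of the way.

```bash

python3 -m crank '[[-0.1,-0.8,1.2,0,0,0],[-0.1,-1.5,2.6,0,0,0],[-0.1,-2.0,4.1,0,0,0],[-0.1,-2.5,5.7,0,0,0],[-0.1,-2.7,7,0,0,0],[-0.1,-2.8,8,0,0,0],[-0.1,-2.9,8.6,0,0,0],[-0.1,-2.9,8.9,0,0,0],[-0.1,-2.9,8.9,0,0,0]]'
python3 -c "
from h import *
go((.551-.1196*.175,.2264-.9928*.175,.096),(.12,.993))"
```

```text
time: 15.35
eef_pos: [0.531, 0.0536, 0.0989]
tcp_rot: [0.06, 0.998, 0.0, -0.0]
contact_force: [0.0, 0.2, -0.4]
opening: 0.0
finger_force: 0.0
pos [0.531  0.0536 0.0989] shift cm [ 0.08 -0.1   0.29] t 15.35 F [ 0.   0.2 -0.4] op 0.0
turn [ 0.    -0.001  0.001]
```

```bash

python3 -m crank '[[0,0,0.1,0,0,0],[0,0,0.2,0,0,0],[0,0,0.3,0,0,0],[0,0,0.35,0,0,0],[0,0,0.4,0,0,0],[0,0,0.4,0,0,0]]'
```

```text
time: 15.95
eef_pos: [0.5316, 0.0535, 0.097]
tcp_rot: [0.06, 0.998, -0.0, 0.0]
contact_force: [-3.1, 0.0, 8.2]
opening: -0.001
finger_force: 3.6
```

```bash

python3 -m crank '[[0,0,-1,0,0,0],[0,0,-3,0,0,0],[0,0,-5,0,0,0],[0,0,-8,0,0,0],[0,0,-11,0,0,0],[0,-3,-14,0,0,0],[0,-6,-15,0,0,0],[0,-6,-15,0,0,0],[0,-6,-15,0,0,0]]'
python3 - <<'E'
from h import *
m=np.array([.1196,.9928]);nx=np.array([.9928,-.1196]);H=np.array([.551,.2264])
for n in("wrist","side"):
    im,d,K,o,q=cam(n); P=pts(d,K,o,q).reshape(-1,3)
    s=(P[:,:2]-H)@m; x=(P[:,:2]-H)@nx
    g=(s<-.145)&(s>-.198)&(abs(x)<.011)&(P[:,2]>.06)&(P[:,2]<.15)
    p=(s>-.13)&(s<-.03)&(abs(x)>.02)&(abs(x)<.029)&(P[:,2]>.08)&(P[:,2]<.12)
    c=np.polyfit(s[p],P[p,2],1) if p.sum()>5 else 0
    k=(abs(s+.1)<.014)&(abs(x)<.014)&(P[:,2]>.107)&(P[:,2]<.119)
    print(n,g.sum(),np.median(P[g,2]),p.sum(),np.median(P[p,2]),"slope",c,"knob",cv2.minEnclosingCircle(P[k,:2].astype(np.float32)),np.median(P[k,2]))
    if n=="wrist":cv2.imwrite("pics/w5.png",im)
print(ctrl.get_state()["contact_force"])
E
```

```text
time: 16.85
eef_pos: [0.5239, -0.0063, 0.2455]
tcp_rot: [0.061, 0.998, 0.0, 0.0]
contact_force: [0.3, 0.4, 0.3]
opening: 0.001
finger_force: 0.0
wrist 1865 0.09697361482315259 2872 0.09443495666282892 slope [-0.00717654  0.09385227] knob ((0.5387818813323975, 0.1265764981508255), 0.012109699659049511) 0.11278410672938738
side 158 0.09737891968129025 188 0.09509909049195003 slope [-0.00546414  0.09466956] knob ((0.5366509556770325, 0.12698441743850708), 0.013642669655382633) 0.11335694258581325
[ 0.55062733  0.75905693 -0.65681164]
```

View pics/w5.png

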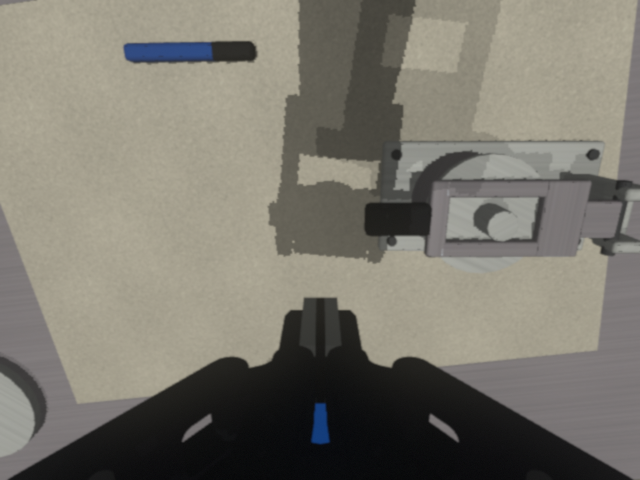

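The wrist view shows the clamp down with the knob through its slot at (503,222) and the grip clear of the tool at (398,218). The clamp angle is about 0.007 rad and the lid is still centred and level, so I'm handing in.

```bash
python3 -c "
from plant import ctrl
print(ctrl.sign_off())"
```

```text
the job is handed in; nothing more can be done
None
```

The lid is seated centred and level on the cup, the clamp is fully down (about 0.007 rad from level), the arm is clear, and the job is handed in; no verdict came back.

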